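# Load and lock a sample cartridge in a bench analyser

## Task

Load the cartridge with the orange handle into the analyser's sloping port: swing the lock ring open by its red lever if it is in the way of the ears, push the cartridge down on the stiff sliding seat until its flange lies flush on the port's face, then swing the lever all the way to the red mark so that the ring locks over the ears. Leave the other two cartridges in the rack and do not shift or tip anything else on the bench.

Things in the scene. Friction and masses are not known exactly. Their poses are not given: they have to be found in the camera images.
- cartridge_orange: the one to load, in any of the 3 pockets; orange grip. 118 mm tall, origin at the foot's centre, z up. Steel body 44 (x) x 30 (y) mm to z = 50 (lowest 12 mm narrower); flange z = 50 to 58: 60 mm disc with two ears, 88 mm over all along x, 16 mm wide; upright grip plate 40 (x) x 14 (y) mm, z = 58 to 118. A half turn about z makes no difference.
- cartridge_white: cartridge of the same shape and size with a white grip; it stays in the rack. Origin at the foot's centre, z up.
- cartridge_blue: cartridge of the same shape and size with a blue grip; it stays in the rack. Origin at the foot's centre, z up.
- rack: fixed grey rack, 100 (x) x 230 (y) x 30 mm, origin under its centre. Three pockets 48 (x) x 34 (y) mm at y = -70, 0, +70 mm, floors 6 mm above the bench; cartridges stand upright in them, ears along the rack's x. Rack and analyser may change sides.
- analyser: fixed white and grey instrument, 160 mm wide (y), x from -35 to +183 mm (port block overhangs to -60, lever to about -110 mm); origin on the bench under the port's mouth, x away from the operator. A console 131 mm high stands at x = 108 to 183 mm.
- port: white port block, face 130 x 130 mm. Origin: centre of the mouth on the face, 125 mm above the bench. z points out along the port's axis, 28 degrees from vertical towards the analyser's -x; x up the slope, y left. Hole 48 (x) x 34 (y) mm: the cartridge goes in along -z, its x along the port's x (either way round). Home: flange on the face, cartridge origin at port z = -50 mm.
- seat (a joint): rubber seat in the port, sliding along its axis (m): 0 = raised (top 30 mm below the face), 0.020 = cartridge home, stop at 0.022. About 5 N moves it and it stays where pushed: a cartridge merely dropped in stands 20 mm proud. Raised at the start.
- lock_ring (a joint): aluminium ring on the port's face, turning about the port's z (rad): 0 = open (lever at green mark, left), 1.31 = locked (red mark, right); starts anywhere between, stays where left, 2.5 N at the post turns it. 112 mm wide, top 17 mm above the face. Its two inner lips (66 mm apart, 11 mm above the face) pass the ears only below 0.6 rad; it cannot cross a half-inserted cartridge.
- lever_post (a point): top centre of the round red post on the ring's lever: 16 mm thick, along the port's z from 15 to 60 mm above the face, 88 mm from the port's axis. At joint value q it stands at 142.5 degrees + q about the port's z, counted from the port's x.
- juice_bottle: bystander: brown bottle with red cap, 56 mm wide, 180 mm tall, origin under its centre.
- syrup_jar: bystander: brown jar with black lid, 60 mm wide, 100 mm tall, origin under its centre.
- milk_bottle: bystander: white bottle, 60 mm wide, 160 mm tall, origin under its centre.
- tea_bowl: bystander: small white bowl, 84 mm wide, 45 mm tall, origin under its centre.
- steel_pot: bystander: steel pot, 120 mm wide, 100 mm tall, origin under its centre.
- calculator: bystander: flat grey calculator, 130 x 80 x 18 mm, origin under its centre.

How it is judged:
On the way, in this order (a step that is already met when the one before it is completed fails the run):
1. the orange cartridge is pushed fully home in the port while the ring is not locked (z of cartridge_orange in the frame of port below -0.047 m and x of cartridge_orange in the frame of port between -0.004 and 0.004 m and y of cartridge_orange in the frame of port between -0.004 and 0.004 m and angle between the z axis of cartridge_orange and the z axis of port, either way round below 0.08 rad and value of joint lock_ring below 0.9 rad), for 0.2 s.
2. the ring is turned to locked over the home cartridge (z of cartridge_orange in the frame of port below -0.047 m and x of cartridge_orange in the frame of port between -0.004 and 0.004 m and y of cartridge_orange in the frame of port between -0.004 and 0.004 m and angle between the z axis of cartridge_orange and the z axis of port, either way round below 0.08 rad and value of joint lock_ring above 1.15 rad), for 0.2 s.
At the end, for the whole second after the job is handed in: The orange cartridge sits in the port, its foot at least 47 mm below the face (50 mm is home), within 4 mm of the axis and 0.08 rad of its direction, at rest; the seat is pushed down past 16.5 mm; the lock ring stands beyond 1.15 rad (1.31 is the stop) (all of step 2 and value of joint seat above 0.0165 m and linear speed of cartridge_orange below 0.02 m/s); the robot touches nothing.
It fails at once if a bystander is shifted more than 30 mm or tipped over (distance of any of juice_bottle, syrup_jar, milk_bottle, tea_bowl, steel_pot, calculator from where it was at the start of the episode above 0.03 m or angle between any of juice_bottle, syrup_jar, milk_bottle, tea_bowl, steel_pot, calculator's own z axis and vertical above 0.4 rad).
It fails at once if the white or blue cartridge is taken out of its place (moved more than 20 mm) (distance of any of cartridge_white, cartridge_blue from where it was at the start of the episode above 0.02 m).
It also fails if it takes over 69 s, if anything falls off the work surface, if the arm or the gripper's body presses on something with over 40 N, if the wrist force passes 120 N, or if a joint passes its speed limit or range.

## Robot

A 6-joint arm with a two-finger parallel gripper is mounted at the origin on the work surface. World frame = base frame: x ahead of the robot, y to its left, z up, the work surface at z = 0. Lengths are in m, angles in rad, forces in N, time in s.
With the tool pointing down it reaches from about 0.375 to 0.975 m from the base axis. Payload 3.8 kg.
Tool frame: the origin (TCP) lies on the mounting face of the last link; the fingertips stand 173 mm ahead of it and the grasp point (between the pads) lies 155 mm ahead of it; z points along the fingers, y is the line along which they close (so a half turn about z gives the same grasp; the last joint's range is limited). The gripper opens to 85 mm and grips with 20 to 120 N. Pads are 22 mm wide; open, the fingers measure 114 mm over their backs; the gripper's body (76 mm by 85 mm) begins 54 mm behind the grasp point. The pads swing forward as they close: fully open they stand 13 mm farther back than shut.
Start: joints at [-1.214, 0.264, 1.604, -0, 1.274, -0.037], TCP at [0.259, -0.623, 0.405] pointing down, gripper open.
Joint ranges: [-2.63, 2.63], [-0.94, 2.18], [0.31, 2.57], [-1.31, 4.45], [0, 2.66], [-2.55, 2.55]. Speed limits (rad/s): [2.57, 2.57, 3.14, 3.14, 3.14, 3.14].

## Interface

Orientations are given as a unit quaternion [x, y, z, w].
In Python, from plant import ctrl gives the robot as it stands.
- The arm moves only by the tool apply_moves, never from a script. Its argument "moves" is text: rows parted by semicolons, each of 7 numbers parted by spaces: the shift along the tool's x, y, z in mm, then the turn, a rotation vector about the tool's x, y, z in rad, then the closure, from 0 (fully open) to 1 (shut). A call has exactly 5 rows; each row is the pose to reach, as a shift and turn from the pose commanded when the call began, along the tool's axes at that moment; what a row does not reach only later rows make up. A row lasts 1/12 s, in which the tool goes at most 41.7 mm and 7.16 degrees, less where a joint would pass 70% of its speed; a pose out of reach is approached as far as the arm can. A call with a gripper value outside its range is refused whole. The fingers move at their own pace and stop on an object; "grip_force" is the grip in N (left out, the last holds). Time passes only in rows, so rows that repeat a pose let the fingers close, or fill a call up. It gives the time, the measured TCP pose, the force, the opening and the grip force at its end, in the units of the state.
- ctrl.get_obs(): the state, without advancing time (a new reading comes with each control period).
- ctrl.read_camera(name): name is "side" or "top"; returns a dict with "image" (480x640x3 uint8, red, green, blue), "depth" (480x640 float32, m along the optical axis (not along the pixel's ray), 0 where there is no reading), "fx", "fy", "cx", "cy" (pixels), "cam_to_world" (4x4, takes a point from camera to world coordinates). Camera axes: x right, y up, looking along -z (the intrinsics and any distortion apply to the point x, -y, -z); pixel columns grow to the right and rows downward; lengths in m; the calibration is good to about 2 mm. A picture is of the moment at which its call begins.
- ctrl.close_job(): hands the job in; it is judged then, once.
The state is a dict: "time_s": time; "joint_pos": joint angles; "qd": joint speeds; "effort": joint torques, N m; "tcp_pos": TCP position; "eef_rot": TCP orientation; "wrist_force": force on the tool from outside, world axes, zero at the start; "torque": the same for the moment, N m; "gripper_width": finger opening in m; "gripper_force": force on a finger pad.
Only numpy, scipy, OpenCV 4.12 (cv2) and the standard library are available. Lean on these libraries where they do the work, as an engineer would, in place of code of your own. Each camera call takes 0.05 s, during which the arm holds its last target. There are 200 camera calls.

## Working session

There is one attempt and no reset: what is moved stays moved. The work goes in short steps, Python scripts to look and compute and a tool call to move; the robot and the scene stay as the last step left them, time stands still between calls to the robot, and variables do not carry over. Pictures are saved under pics/ and viewed, at most 11 in all, crops included, and the job is handed in when it is done.

Besides the shell and the picture viewer there is one more tool, called after ">>>" as name(argument=value, ...) on one line, values as JSON. apply_moves: Moves the arm, as the interface text tells. Its arguments: {"type":"object","properties":{"moves":{"type":"string"},"grip_force":{"type":"number"}},"required":["moves"]}

```bash
mkdir -p pics; python3 - <<'E'
from plant import ctrl
import cv2,numpy as np
o=ctrl.get_obs();print(o)
for n in("side","top"):
    c=ctrl.read_camera(n);cv2.imwrite(f"pics/{n}0.png",c["image"][:,:,::-1])
    np.savez(f"{n}0.npz",**c);print(n,c["fx"],c["fy"],c["cx"],c["cy"],c["cam_to_world"].round(4).tolist(),c.keys())
E
```

```text
{'time_s': 0.0, 'joint_pos': array([-1.21393026e+00,  2.64760882e-01,  1.60537959e+00,  4.47110916e-06,
        1.27365806e+00, -3.69077281e-02]), 'qd': array([0.001329  , 0.00112591, 0.00040391, 0.00014677, 0.00245282,
       0.00120681]), 'effort': array([ 7.38559884e-04, -5.15113378e+01, -3.67312253e+01, -1.06283958e-04,
        1.27795018e-02,  1.16478347e-05]), 'tcp_pos': array([ 0.25885769, -0.62302704,  0.40335335]), 'eef_rot': array([ 9.80679837e-01,  1.95616564e-01, -1.73586135e-04, -1.08919634e-03]), 'wrist_force': array([-0.21728213,  0.08713827,  0.25255469]), 'torque': array([0.05506619, 0.02792882, 0.00011842]), 'gripper_force': 0.0, 'gripper_width': 0.08572671335555448}
side 541.6355133851863 541.6355133851863 323.64392428832775 238.27566464738956 [[-0.8672, 0.3212, -0.3805, -0.0901], [-0.4979, -0.5459, 0.6739, 1.0852], [0.0088, 0.7738, 0.6333, 1.1502], [0.0, 0.0, 0.0, 1.0]] dict_keys(['image', 'depth', 'fx', 'fy', 'cx', 'cy', 'cam_to_world'])
top 461.19418279390214 461.19418279390214 319.26536768523806 242.8300611167717 [[0.004, 0.9972, -0.0748, 0.3975], [-1.0, 0.0036, -0.0057, 0.0008], [-0.0054, 0.0748, 0.9972, 1.5589], [0.0, 0.0, 0.0, 1.0]] dict_keys(['image', 'depth', 'fx', 'fy', 'cx', 'cy', 'cam_to_world'])
```

View pics/side0.png

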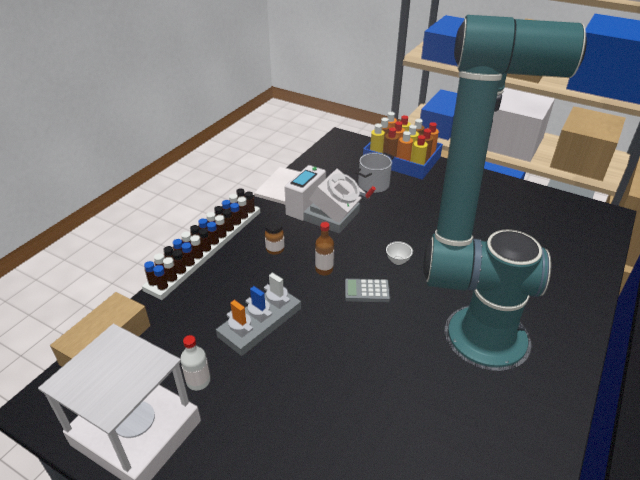

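View pics/top0.png

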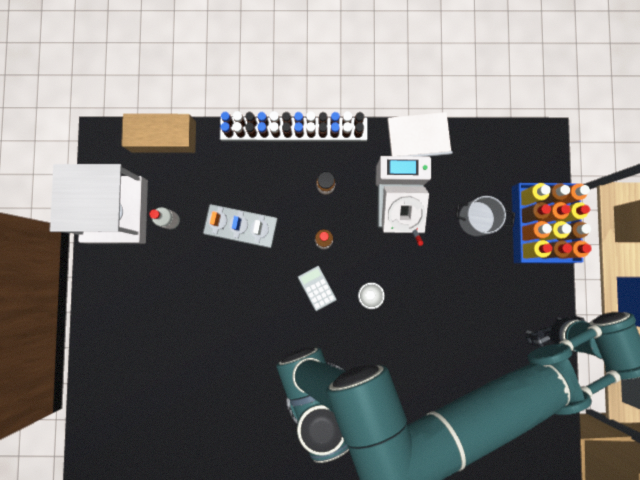

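```bash
cat > h.py <<'E'
import numpy as np,cv2
class V:
    def __init__(s,c):
        s.im=np.asarray(c["image"]);s.d=np.asarray(c["depth"]);s.f=float(c["fx"]);s.cx=float(c["cx"]);s.cy=float(c["cy"]);s.T=np.asarray(c["cam_to_world"])
        s.hsv=cv2.cvtColor(s.im,cv2.COLOR_RGB2HSV)
    def dirs(s,uv):
        uv=np.atleast_2d(uv).astype(float)
        return np.c_[(uv[:,0]-s.cx)/s.f,-(uv[:,1]-s.cy)/s.f,-np.ones(len(uv))]@s.T[:3,:3].T
    def plane(s,uv,z):
        d=s.dirs(uv);o=s.T[:3,3];return o+d*((z-o[2])/d[:,2])[:,None]
    def pts(s,uv):
        uv=np.atleast_2d(uv).astype(int);return s.T[:3,3]+s.dirs(uv)*s.d[uv[:,1],uv[:,0]][:,None]
    def mask(s,lo,hi,box):
        m=cv2.inRange(s.hsv,np.array(lo),np.array(hi));k=np.zeros_like(m);a,b,c,e=box;k[b:e,a:c]=m[b:e,a:c]
        v,u=np.nonzero(k);return np.c_[u,v]
def meet(A,ua,B,ub):
    da=A.dirs(ua)[0];db=B.dirs(ub)[0];oa,ob=A.T[:3,3],B.T[:3,3]
    t=np.linalg.lstsq(np.c_[da,-db],ob-oa,rcond=None)[0];p,q=oa+t[0]*da,ob+t[1]*db
    return (p+q)/2,np.linalg.norm(p-q)
E
python3 - <<'E'
from h import *
S,T=[V(np.load(n+"0.npz")) for n in("side","top")]
for nm,V_,box in(("T",T,(205,200,280,250)),("S",S,(215,265,300,350))):
  for c,lo,hi in(("orange",(5,150,120),(20,255,255)),("blue",(105,150,80),(125,255,255))):
    uv=V_.mask(lo,hi,box);P=V_.pts(uv);print(nm,c,len(uv),uv.min(0),uv.max(0),P.min(0).round(3),P.max(0).round(3))
    top=P[P[:,2]>0.118];print("  top",len(top),top.mean(0).round(4),top.min(0).round(3),top.max(0).round(3), cv2.minAreaRect((top[:,:2]*1000).astype(np.float32)))
# rack top
for nm,V_,box in(("T",T,(195,195,290,255)),("S",S,(205,265,310,355))):
  a,b,c,e=box;v,u=np.mgrid[b:e,a:c];P=V_.pts(np.c_[u.ravel(),v.ravel()]);P=P[(abs(P[:,2]-.03)<.006)];print(nm,"rack",len(P),np.median(P[:,2]),cv2.minAreaRect((P[:,:2]*1000).astype(np.float32)))
# face: plane points
for nm,V_,box in(("T",T,(375,180,435,250)),("S",S,(310,165,375,230))):
  a,b,c,e=box;v,u=np.mgrid[b:e,a:c];uv=np.c_[u.ravel(),v.ravel()];P=V_.pts(uv)
  r=V_.mask((0,150,80),(6,255,255),box);Q=V_.pts(r);print(nm,"red",len(r),r.min(0),r.max(0),Q[Q[:,2].argmax()].round(3),Q.mean(0).round(3),Q.min(0).round(3),Q.max(0).round(3))
a=cv2.resize(T.im[150:255,370:440],None,fx=5.5,fy=5.5,interpolation=cv2.INTER_CUBIC);b=cv2.resize(S.im[155:240,280:385],None,fx=3.9,fy=5.5*105/85*85/105 and 3.9,interpolation=cv2.INTER_CUBIC)
h=max(a.shape[0],b.shape[0]);o=np.zeros((h,a.shape[1]+b.shape[1],3),np.uint8);o[:a.shape[0],:a.shape[1]]=a;o[:b.shape[0],a.shape[1]:]=b;print(o.shape,a.shape)
cv2.imwrite("pics/crop.png",o[:,:,::-1])
E
```

```text
T orange 53 [211 212] [216 224] [0.564 0.332 0.11 ] [0.601 0.35  0.129]
  top 45 [0.5829 0.3416 0.1234] [0.566 0.332 0.119] [0.601 0.35  0.129] ((582.6976318359375, 341.71905517578125), (13.604677200317383, 34.88764572143555), 76.68128204345703)
T blue 63 [233 217] [239 228] [0.551 0.265 0.083] [0.586 0.28  0.128]
  top 40 [0.5677 0.2732 0.1233] [0.551 0.267 0.118] [0.586 0.28  0.128] ((567.8977661132812, 272.8492126464844), (10.854545593261719, 34.7605094909668), 82.4156265258789)
S orange 250 [231 300] [245 324] [-0.09   0.237 -0.008] [0.688 1.085 1.15 ]
  top 81 [0.5746 0.3546 0.1356] [-0.09   0.333  0.118] [0.606 1.085 1.15 ] ((248.89041137695312, 702.3531494140625), (29.129425048828125, 1022.3123779296875), 43.15110778808594)
S blue 244 [250 286] [264 309] [ 0.547  0.166 -0.003] [0.676 0.29  0.129]
  top 75 [0.5704 0.2769 0.1227] [0.551 0.263 0.118] [0.591 0.287 0.129] ((570.5239868164062, 275.3982849121094), (19.607017517089844, 40.83646774291992), 81.04910278320312)
T rack 990 0.02904764948073113 ((570.9652099609375, 274.4180603027344), (231.62486267089844, 100.28056335449219), 78.68071746826172)
S rack 1218 0.02950435858169287 ((569.9994506835938, 276.76739501953125), (232.20632934570312, 106.08390808105469), 78.68438720703125)
T red 46 [416 236] [422 245] [ 0.507 -0.306  0.146] [ 0.514 -0.302  0.123] [ 0.501 -0.331 -0.002] [ 0.529 -0.294  0.146]
S red 101 [320 187] [374 229] [0.52  0.009 0.184] [ 0.521 -0.125  0.154] [ 0.501 -0.314  0.026] [0.634 0.012 0.184]
(578, 795, 3) (578, 385, 3)
```

View pics/crop.png

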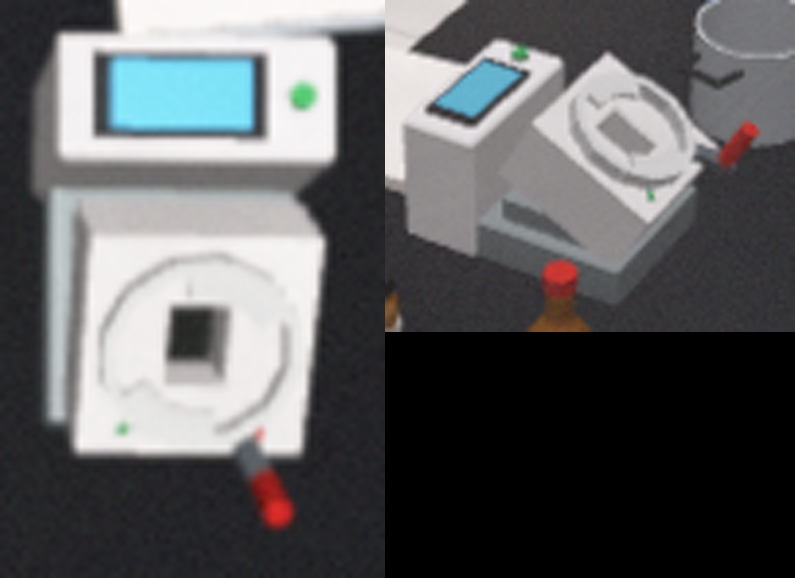

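```bash
python3 - <<'E'
from h import *
from scipy.spatial.transform import Rotation as R
S,T=[V(np.load(n+"0.npz")) for n in("side","top")]
# console top corners -> yaw
c=np.array([(57,32),(335,35),(333,160),(57,160)])/5.5+[370,150]-.5
P=T.plane(c,.131);print("console",P.round(4).tolist(),[np.linalg.norm(P[i]-P[(i+1)%4]).round(4) for i in range(4)])
# dense fit console top
def rect(V_,box):
  a,b,c,e=box;v,u=np.mgrid[b:e,a:c];uv=np.c_[u.ravel(),v.ravel()];P=V_.pts(uv);return uv,P
for nm,V_,bx in(("T",T,(370,150,440,186)),("S",S,(280,160,330,225))):
  uv,P=rect(V_,bx);P=P[abs(P[:,2]-.131)<.006];print(nm,"console",len(P),np.median(P[:,2]),cv2.minAreaRect((P[:,:2]*1000).astype(np.float32)))
rng=np.random.default_rng(0)
for nm,V_,bx in(("T",T,(380,190,432,236)),("S",S,(315,168,375,218))):
  uv,P=rect(V_,bx);k=(P[:,2]>.05)&(P[:,2]<.2);P=P[k];uv=uv[k];best=None
  for _ in range(2000):
    q=P[rng.choice(len(P),3,False)];n=np.cross(q[1]-q[0],q[2]-q[0]);l=np.linalg.norm(n)
    if l<1e-5:continue
    n/=l;n*=np.sign(n[2]);
    if abs(n[2]-.883)>.05:continue
    m=abs((P-q[0])@n)<.002
    if best is None or m.sum()>best.sum():best=m
  for _ in range(3):
    c=P[best].mean(0);n=np.linalg.svd(P[best]-c)[2][2];n*=np.sign(n[2]);best=abs((P-c)@n)<.0025
  print(nm,"plane",best.sum(),c.round(4),n.round(4),"tilt",np.degrees(np.arccos(n[2])),"yaw",np.degrees(np.arctan2(-n[1],-n[0])))
  if nm=="T":
    cr=np.array([(88,236),(325,236),(303,455),(73,455)])/5.5+[370,150]-.5
    d=T.dirs(cr);o=T.T[:3,3];Q=o+d*(((c-o)@n)/(d@n))[:,None];print(Q.round(4).tolist(),[np.linalg.norm(Q[i]-Q[(i+1)%4]).round(4) for i in range(4)],"centre",Q.mean(0).round(4))
    h=np.array([(172,306),(230,306),(222,384),(167,384)])/5.5+[370,150]-.5
    d=T.dirs(h);H=o+d*(((c-o)@n)/(d@n))[:,None];print("hole",H.mean(0).round(4),[np.linalg.norm(H[i]-H[(i+1)%4]).round(4) for i in range(4)])
rt=T.mask((0,150,80),(6,255,255),(405,225,435,250));rs=S.mask((0,150,80),(6,255,255),(355,180,380,205))
print(rt.tolist());print(rs.tolist())
E
```

```text
console [[0.7815, -0.1807, 0.131], [0.7802, -0.3395, 0.131], [0.7077, -0.3374, 0.131], [0.7073, -0.1803, 0.131]] [np.float64(0.1589), np.float64(0.0725), np.float64(0.1571), np.float64(0.0742)]
T console 692 0.12865424148061633 ((745.6504516601562, -261.7823486328125), (154.84715270996094, 71.22330474853516), 89.51081085205078)
S console 424 0.12932142484789222 ((699.4478149414062, -256.2603759765625), (163.98751831054688, 161.00677490234375), 3.012266159057617)
T plane 581 [ 0.6066 -0.2567  0.1259] [-0.4669 -0.0043  0.8843] tilt 27.834337012855347 yaw 0.5264132405362137
[[0.6593, -0.1944, 0.154], [0.6597, -0.327, 0.1536], [0.5427, -0.3269, 0.0918], [0.5422, -0.1935, 0.0922]] [np.float64(0.1325), np.float64(0.1323), np.float64(0.1334), np.float64(0.1324)] centre [ 0.601  -0.2604  0.1229]
hole [ 0.6022 -0.2607  0.1235] [np.float64(0.0328), np.float64(0.0471), np.float64(0.0315), np.float64(0.0471)]
S plane 302 [ 0.6035 -0.2464  0.1254] [-0.4663 -0.0155  0.8845] tilt 27.812587949386014 yaw 1.8998296740879976
[[417, 236], [418, 236], [419, 236], [416, 237], [417, 237], [418, 237], [419,
[... 267 characters left out ...]
1], [417, 242], [418, 242], [419, 242], [420, 242], [421, 242], [422, 242], [418, 243], [419, 243], [420, 243], [421, 243], [422, 243], [418, 244], [419, 244], [420, 244], [421, 244], [422, 244], [420, 245]]
[[372, 187], [373, 187], [374, 187], [371, 188], [372, 188], [373, 188], [374, 188], [370, 189], [371, 189], [372, 189], [373, 189], [374, 189], [370, 190], [371, 190], [372, 190], [373, 190], [369, 191], [370, 191], [371, 191], [372, 191], [367, 192], [368, 192], [369, 192], [370, 192], [371, 192], [372, 192], [368, 193], [369, 193], [370, 193], [366, 194], [367, 194], [368, 194], [369, 194], [370, 194], [366, 195], [367, 195], [368, 195], [369, 195], [366, 196], [367, 196], [368, 196]]
```

```bash
cat >> h.py <<'E'
from scipy.spatial.transform import Rotation as Ro
TH=np.radians(28)
def Rport(yaw=0.): # columns: port x,y,z
    return Ro.from_euler('z',yaw).as_matrix()@np.array([[np.cos(TH),0,-np.sin(TH)],[0,1,0],[np.sin(TH),0,np.cos(TH)]])
O=np.array([0.6010,-0.2605,0.125]);RP=Rport(np.radians(.3))
RT=RP@np.diag([1.,-1,-1])  # tool aligned with port, x=port x, z=-port z
Pw=lambda x,y,z:O+RP@np.array([x,y,z])
def Rdown(yaw): return Ro.from_euler('z',yaw).as_matrix()@np.diag([1.,-1,-1])
def delta(o,g,R,reach=.155):
    """shift mm, rotvec in current tool frame to put grasp point at g with tool orientation R"""
    Rc=Ro.from_quat(o["eef_rot"]).as_matrix();t=np.asarray(g)-R[:,2]*reach
    return ((Rc.T@(t-o["tcp_pos"]))*1000).round(1),Ro.from_matrix(Rc.T@R).as_rotvec().round(3)
def port(o,l=.155):
    Rc=Ro.from_quat(o["eef_rot"]).as_matrix();return (RP.T@(o["tcp_pos"]+Rc[:,2]*l-O)*1000).round(1),Ro.from_matrix(RT.T@Rc).as_rotvec().round(3)
E
python3 - <<'E'
from h import *
from plant import ctrl
S,T=[V(np.load(n+"0.npz")) for n in("side","top")]
for nm,a,b in(("post",(420.0,242.8),(372.6,188.1)),("hole",(405.4,212.2),(341.3,188.5))):
    p,e=meet(T,[a],S,[b]);q=RP.T@(p-O);print(nm,p.round(4),"gap",e.round(4),"port",q.round(4),"r",np.hypot(q[0],q[1]).round(4),"q",np.radians(np.degrees(np.arctan2(q[1],q[0]))%360-142.5).round(3))
for V_,uv in((T,[420.0,242.8]),(S,[372.6,188.1])):
    # ray with port plane z=60
    d=V_.dirs([uv])[0];o=V_.T[:3,3];p0=Pw(0,0,.06);n=RP[:,2];p=o+d*((p0-o)@n)/(d@n);q=RP.T@(p-O);print(q.round(4),np.hypot(q[0],q[1]),np.radians(np.degrees(np.arctan2(q[1],q[0]))%360-142.5))
o=ctrl.get_obs()
for q in(1.2,):
  a=np.radians(142.5)+q
  print("above post",delta(o,Pw(.088*np.cos(a),.088*np.sin(a),.11),RT))
E
```

```text
post [ 0.5063 -0.301   0.1403] gap 0.0026 port [-0.0766 -0.04    0.0581] r 0.0864 q 1.135
hole [ 0.6022 -0.259   0.1301] gap 0.0016 port [0.0035 0.0015 0.004 ] r 0.0038 q -2.086
[-0.077  -0.0402  0.06  ] 0.08685264628137947 1.1351493737183564
[-0.0756 -0.0365  0.06  ] 0.08397513124969738 1.1036793013180872
above post (array([ 261.1, -233.4,   80.3]), array([-0.097,  0.483,  0.38 ]))
```

>>> apply_moves(moves="130 -115 0 -0.05 0.24 0.19 0.65;130 -115 0 -0.05 0.24 0.19 0.65;200 -180 30 -0.097 0.483 0.38 0.65;200 -180 30 -0.097 0.483 0.38 0.65;200 -180 30 -0.097 0.483 0.38 0.65", grip_force=30)

```text
time_s: 0.52
tcp_pos: [0.3484, -0.4353, 0.3843]
eef_rot: [0.97, 0.0, 0.244, -0.0]
wrist_force: [1.2, 0.3, 0.4]
gripper_width: 0.0303
gripper_force: 0.0
```

```bash
python3 - <<'E'
from h import *
from plant import ctrl
o=ctrl.get_obs();print(o["time_s"],o["joint_pos"].round(2),o["gripper_width"],delta(o,Pw(-.0768,-.0405,.11),RT),port(o))
E
```

```text
0.5167 [-1.07 -0.02  2.    0.53  0.98  0.24] 0.030287284094694764 (array([  24.4, -133.2,   82.8]), array([ 0.002, -0.005, -0.004])) (array([-101.3, -173.8,  193. ]), array([-0.002,  0.005,  0.004]))
```

>>> apply_moves(moves="24 -133 30 0 0 0 0.65;24 -133 82 0 0 0 0.65;24 -133 82 0 0 0 0.65;24 -133 82 0 0 0 0.65;24 -133 82 0 0 0 0.65")

```text
time_s: 0.93
tcp_pos: [0.4065, -0.2973, 0.3182]
eef_rot: [0.971, 0.005, 0.239, -0.004]
wrist_force: [-0.6, 0.9, -0.2]
gripper_width: 0.0298
gripper_force: 0.0
```

```bash
python3 - <<'E'
from h import *
from plant import ctrl
S=V(ctrl.read_camera("side"));T=V(ctrl.read_camera("top"))
a=cv2.resize(T.im[150:255,370:440],None,fx=5.5,fy=5.5,interpolation=cv2.INTER_CUBIC);b=cv2.resize(S.im[120:225,305:380],None,fx=5.5,fy=5.5,interpolation=cv2.INTER_CUBIC)
cv2.imwrite("pics/crop2.png",np.hstack([a,b])[:,:,::-1])
o=ctrl.get_obs();print(o["time_s"],o["joint_pos"].round(2),port(o))
E
```

```text
1.0333 [-0.8  -0.09  2.19  0.51  0.76  0.43] (array([-79.1, -40.1, 110. ]), array([ 0.001, -0.001, -0.003]))
```

View pics/crop2.png

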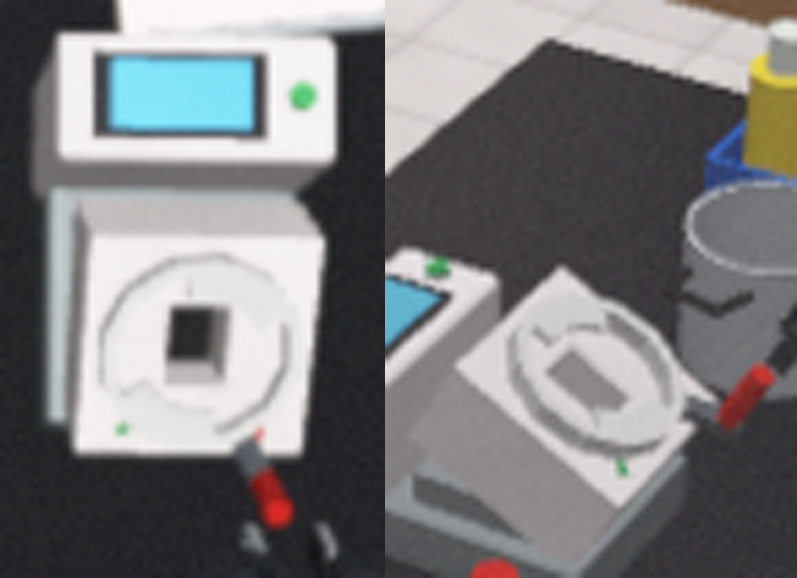

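>>> apply_moves(moves="1 0 20 0 0 0 0.65;1 0 40 0 0 0 0.65;1 0 55 0 0 0 0.65;1 0 64 0 0 0 0.65;1 0 64 0 0 0 0.65")

```text
time_s: 1.45
tcp_pos: [0.438, -0.3043, 0.2661]
eef_rot: [0.97, 0.002, 0.242, -0.0]
wrist_force: [-0.3, -0.5, -0.3]
gripper_width: 0.03
gripper_force: 0.0
```

>>> apply_moves(moves="-5 -10 0 0 0 0 0.65;-8 -20 0 0 0 0 0.65;-9 -29 0 0 0 0 0.65;-10 -40 0 0 0 0 0.65;-9 -51 0 0 0 0 0.65")

```text
time_s: 1.87
tcp_pos: [0.4287, -0.2524, 0.2635]
eef_rot: [0.97, 0.002, 0.243, 0.001]
wrist_force: [-1.3, -3.7, -1.4]
gripper_width: 0.0302
gripper_force: 1.7
```

>>> apply_moves(moves="2 -10 0 0 0 0 0.65;5 -20 0 0 0 0 0.65;9 -30 0 0 0 0 0.65;14 -38 0 0 0 0 0.65;18 -44 0 0 0 0 0.65")

```text
time_s: 2.28
tcp_pos: [0.4448, -0.2077, 0.2724]
eef_rot: [0.97, 0.003, 0.243, 0.001]
wrist_force: [-1.1, -2.8, -0.7]
gripper_width: 0.0297
gripper_force: 1.3
```

```bash
python3 - <<'E'
from h import *
from plant import ctrl
o=ctrl.get_obs();print(o["time_s"],o["joint_pos"].round(2),port(o),o["wrist_force"])
T=V(ctrl.read_camera("top"));cv2.imwrite("pics/top3.png",cv2.resize(T.im[150:255,350:440],None,fx=5.5,fy=5.5,interpolation=cv2.INTER_CUBIC)[:,:,::-1])
E
```

```text
2.2833 [-0.58 -0.07  2.28  0.49  0.57  0.62] (array([-68.1,  53.1,  48.3]), array([-0.003,  0.002, -0.002])) [-1.13004995 -2.80278887 -0.658742  ]
```

View pics/top3.png

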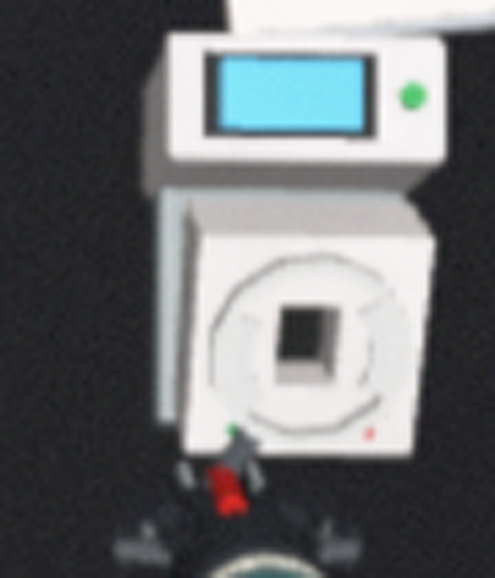

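>>> apply_moves(moves="0 0 -40 0 0 0 0.65;0 0 -80 0 0 0 0.5;0 0 -120 0 0 0 0.5;0 0 -160 0 0 0 0.5;0 0 -180 0 0 0 0.5")

```text
time_s: 2.75
tcp_pos: [0.3595, -0.2084, 0.4358]
eef_rot: [0.969, 0.003, 0.245, 0.003]
wrist_force: [0.6, -0.5, 0.3]
gripper_width: 0.0426
gripper_force: 0.0
```

```bash
python3 - <<'E'
from h import *
from plant import ctrl
o=ctrl.get_obs();print(o["tcp_pos"],delta(o,[.5835,.343,.26],Rdown(-.197)),delta(o,[.54,.04,.28],Rdown(-.1)))
E
```

```text
[ 0.3594555  -0.20835097  0.43583847] (array([ 191.5, -550.3,  122.8]), array([-0.043, -0.495,  0.2  ])) (array([ 160.4, -247.4,   85.7]), array([-0.019, -0.496,  0.105]))
```

>>> apply_moves(moves="191 -550 123 -0.043 -0.495 0.2 0.5;191 -550 123 -0.043 -0.495 0.2 0.5;191 -550 123 -0.043 -0.495 0.2 0.5;191 -550 123 -0.043 -0.495 0.2 0.5;191 -550 123 -0.043 -0.495 0.2 0.5")

```text
time_s: 3.17
tcp_pos: [0.4261, -0.046, 0.4256]
eef_rot: [0.995, -0.098, 0.002, -0.001]
wrist_force: [1.4, -0.0, -0.7]
gripper_width: 0.0428
gripper_force: 0.0
```

```bash
python3 - <<'E'
from h import *
from plant import ctrl
o=ctrl.get_obs();print(o["tcp_pos"],delta(o,[.5835,.343,.21],Rdown(-.197)))
E
```

```text
[ 0.4261312  -0.04603464  0.42561095] (array([  78.1, -412.1,   61.9]), array([-0.003, -0.003,  0.   ]))
```

>>> apply_moves(moves="78 -412 20 0 0 0 0.5;78 -412 20 0 0 0 0.5;78 -412 20 0 0 0 0.5;78 -412 20 0 0 0 0.5;78 -412 20 0 0 0 0.5")

```text
time_s: 3.58
tcp_pos: [0.5037, 0.1482, 0.416]
eef_rot: [0.995, -0.096, 0.003, -0.003]
wrist_force: [0.4, -0.8, 0.6]
gripper_width: 0.0426
gripper_force: 0.0
```

```bash
python3 - <<'E'
from h import *
from plant import ctrl
o=ctrl.get_obs();print(o["tcp_pos"],delta(o,[.5835,.343,.17],Rdown(-.197)))
E
```

```text
[0.50372087 0.14816337 0.41599226] (array([  40.7, -205.9,   92.5]), array([-0.006, -0.005,  0.005]))
```

>>> apply_moves(moves="40 -206 40 -0.004 -0.004 0 0.5;40 -206 92 -0.004 -0.004 0 0.5;40 -206 92 -0.004 -0.004 0 0.5;40 -206 92 -0.004 -0.004 0 0.5;40 -206 92 -0.004 -0.004 0 0.5")

```text
time_s: 4.0
tcp_pos: [0.5756, 0.3243, 0.3344]
eef_rot: [0.995, -0.096, 0.0, -0.001]
wrist_force: [1.1, -0.8, 0.8]
gripper_width: 0.0426
gripper_force: 0.0
```

```bash
python3 - <<'E'
from h import *
from plant import ctrl
o=ctrl.get_obs();print(o["tcp_pos"],o["joint_pos"].round(2),delta(o,[.5835,.343,.101],Rdown(-.197)))
S=V(ctrl.read_camera("side"));cv2.imwrite("pics/side4.png",cv2.resize(S.im[220:350,190:310],None,fx=4.5,fy=4.5,interpolation=cv2.INTER_CUBIC)[:,:,::-1])
E
```

```text
[0.57562568 0.32428537 0.334411  ] [0.47 0.29 1.71 0.   1.15 2.24] (array([  4.1, -19.7,  78.5]), array([-0.002, -0.   ,  0.005]))
```

View pics/side4.png

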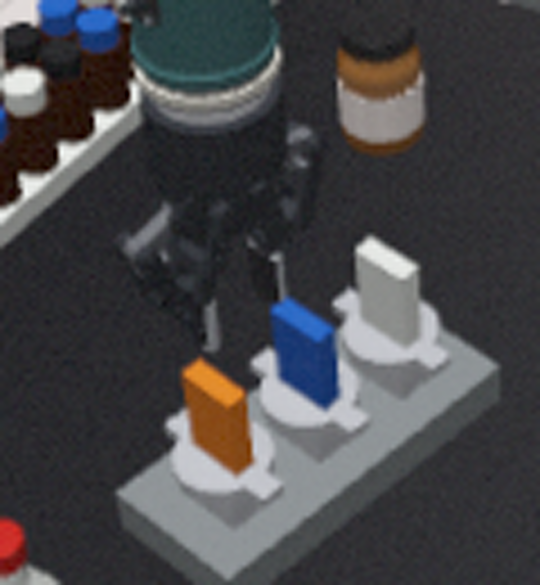

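>>> apply_moves(moves="4 -20 8 0 0 0 0.5;4 -20 8 0 0 0 0.5;4 -20 25 0 0 0 0.5;4 -20 25 0 0 0 0.5;4 -20 25 0 0 0 0.5")

```text
time_s: 4.47
tcp_pos: [0.5827, 0.3405, 0.3092]
eef_rot: [0.995, -0.096, -0.001, -0.0]
wrist_force: [0.9, -0.2, -0.3]
gripper_width: 0.0426
gripper_force: 0.0
```

```bash
python3 - <<'E'
from h import *
from plant import ctrl
o=ctrl.get_obs();print(o["tcp_pos"],delta(o,[.5835,.343,.101],Rdown(-.197)))
S=V(ctrl.read_camera("side"));T=V(ctrl.read_camera("top"))
a=cv2.resize(S.im[240:345,200:290],None,fx=4.5,fy=4.5,interpolation=cv2.INTER_CUBIC);b=cv2.resize(T.im[170:275,190:270],None,fx=4.5,fy=4.5,interpolation=cv2.INTER_CUBIC)
cv2.imwrite("pics/c5.png",np.hstack([a,b])[:,:,::-1])
E
```

```text
[0.58267611 0.3404673  0.30917634] (array([ 0.4, -2.6, 53.2]), array([-0.   ,  0.002,  0.004]))
```

View pics/c5.png

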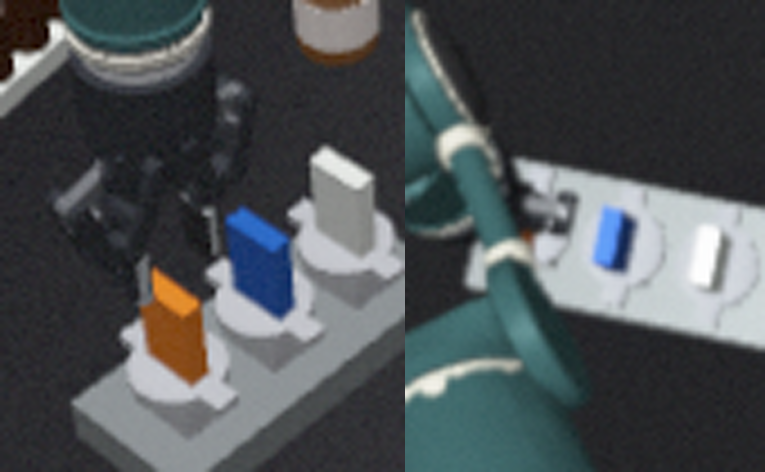

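>>> apply_moves(moves="0 -2 12 0 0 0 0.5;0 -2 25 0 0 0 0.5;0 -2 40 0 0 0 0.5;0 -2 50 0 0 0 0.5;0 -2 53 0 0 0 0.5")

```text
time_s: 4.98
tcp_pos: [0.5825, 0.3428, 0.2521]
eef_rot: [0.995, -0.096, -0.003, 0.001]
wrist_force: [-0.9, 0.6, 0.7]
gripper_width: 0.0428
gripper_force: 0.0
```

>>> apply_moves(moves="0 0 0 0 0 0 0.7;0 0 0 0 0 0 0.8;0 0 0 0 0 0 0.9;0 0 0 0 0 0 1;0 0 0 0 0 0 1", grip_force=70)

```text
time_s: 5.4
tcp_pos: [0.584, 0.3437, 0.2566]
eef_rot: [0.995, -0.096, 0.0, -0.001]
wrist_force: [0.0, -0.1, -2.0]
gripper_width: 0.0133
gripper_force: 69.8
```

>>> apply_moves(moves="0 0 0 0 0 0 1;0 0 0 0 0 0 1;0 0 -3 0 0 0 1;0 0 -10 0 0 0 1;0 0 -20 0 0 0 1")

```text
time_s: 5.82
tcp_pos: [0.5835, 0.3434, 0.2759]
eef_rot: [0.995, -0.096, -0.001, -0.0]
wrist_force: [0.7, 0.6, -2.0]
gripper_width: 0.013
gripper_force: 69.8
```

```bash
python3 - <<'E'
from h import *
from plant import ctrl
o=ctrl.get_obs();print(o["tcp_pos"],o["wrist_force"],o["torque"],o["gripper_width"],o["gripper_force"])
E
```

```text
[0.58350034 0.34337103 0.27591715] [ 0.72925285  0.55492636 -1.973223  ] [ 0.02120412  0.00627324 -0.00886822] 0.013001605140772265 69.75869536399841
```

>>> apply_moves(moves="0 0 -40 0 0 0 1;0 0 -80 0 0 0 1;0 0 -120 0 0 0 1;0 0 -160 0 0 0 1;0 0 -200 0 0 0 1")

```text
time_s: 6.23
tcp_pos: [0.5835, 0.343, 0.4798]
eef_rot: [0.995, -0.096, 0.001, -0.001]
wrist_force: [1.7, 0.6, -2.0]
gripper_width: 0.013
gripper_force: 69.8
```

```bash
python3 - <<'E'
from h import *
from plant import ctrl
o=ctrl.get_obs();print(o["tcp_pos"],o["joint_pos"].round(2),delta(o,Pw(0,0,.18),RT),delta(o,[.5,-.12,.36],RT))
S=V(ctrl.read_camera("side"))
print(S.T[:3,3])
uv=S.mask((5,150,100),(20,255,255),(150,120,330,330));print(len(uv),uv.min(0),uv.max(0),uv.mean(0))
E
```

```text
[0.58348285 0.34304606 0.47984827] [0.49 0.23 1.51 0.   1.4  2.26] (array([-21.7, 620.1,  57.4]), array([ 0.046,  0.486, -0.194])) (array([-64.8, 484.7, -18.3]), array([ 0.046,  0.486, -0.194]))
[-0.09007636  1.08522967  1.15024457]
460 [152 146] [329 261] [258.77608696 232.83478261]
```

>>> apply_moves(moves="-22 620 0 0.046 0.486 -0.194 1;-22 620 0 0.046 0.486 -0.194 1;-22 620 0 0.046 0.486 -0.194 1;-22 620 0 0.046 0.486 -0.194 1;-22 620 0 0.046 0.486 -0.194 1")

```text
time_s: 6.7
tcp_pos: [0.5348, 0.139, 0.4766]
eef_rot: [0.97, 0.004, 0.244, 0.0]
wrist_force: [0.4, -0.9, -2.4]
gripper_width: 0.0135
gripper_force: 70.1
```

```bash
python3 - <<'E'
from h import *
from plant import ctrl
o=ctrl.get_obs();print(o["tcp_pos"],o["joint_pos"].round(2),delta(o,Pw(0,0,.18),RT),port(o))
E
```

```text
[0.53483807 0.13900451 0.47662414] [ 0.24 -0.16  1.95 -0.15  0.87  1.87] (array([-110. ,  399.4,    5.2]), array([ 0.   , -0.005,  0.004])) (array([109.2, 399.8, 185.5]), array([-0.   ,  0.005, -0.004]))
```

>>> apply_moves(moves="-55 200 0 0 0 0 1;-55 200 0 0 0 0 1;-55 200 0 0 0 0 1;-55 200 0 0 0 0 1;-55 200 0 0 0 0 1")

```text
time_s: 7.12
tcp_pos: [0.4877, -0.0614, 0.4513]
eef_rot: [0.97, 0.003, 0.242, -0.0]
wrist_force: [0.3, -0.8, -2.3]
gripper_width: 0.0134
gripper_force: 70.1
```

>>> apply_moves(moves="-55 199 0 0 0 0 1;-55 199 0 0 0 0 1;-55 199 0 0 0 0 1;-55 199 0 0 0 0 1;-55 199 0 0 0 0 1")

```text
time_s: 7.53
tcp_pos: [0.4403, -0.261, 0.4258]
eef_rot: [0.97, 0.003, 0.242, 0.0]
wrist_force: [0.5, -0.4, -2.6]
gripper_width: 0.0132
gripper_force: 70.1
```

```bash
python3 - <<'E'
from h import *
from plant import ctrl
o=ctrl.get_obs();print(o["tcp_pos"],o["joint_pos"].round(2),port(o))
E
```

```text
[ 0.44028102 -0.26098803  0.42580948] [-0.69 -0.19  2.07  0.39  0.91  0.69] (array([ -0.7,   0. , 186.1]), array([-0.002,  0.   , -0.001]))
```

>>> apply_moves(moves="0 0 20 0 0 0 1;0 0 40 0 0 0 1;0 0 58 0 0 0 1;0 0 72 0 0 0 1;0 0 72 0 0 0 1")

```text
time_s: 7.95
tcp_pos: [0.4748, -0.2586, 0.3585]
eef_rot: [0.971, 0.002, 0.239, -0.002]
wrist_force: [0.0, 1.2, -2.7]
gripper_width: 0.0131
gripper_force: 70.4
```

```bash
python3 - <<'E'
from h import *
from plant import ctrl
o=ctrl.get_obs();print(o["tcp_pos"],port(o))
S=V(ctrl.read_camera("side"));T=V(ctrl.read_camera("top"))
a=cv2.resize(S.im[135:235,300:380],None,fx=5,fy=5,interpolation=cv2.INTER_CUBIC);b=cv2.resize(T.im[165:265,370:445],None,fx=5,fy=5,interpolation=cv2.INTER_CUBIC)
cv2.imwrite("pics/c6.png",np.hstack([a,b])[:,:,::-1])
E
```

```text
[ 0.47479985 -0.25857172  0.35847678] (array([ -2.7,   2.9, 110.4]), array([ 0.002, -0.006,  0.001]))
```

View pics/c6.png

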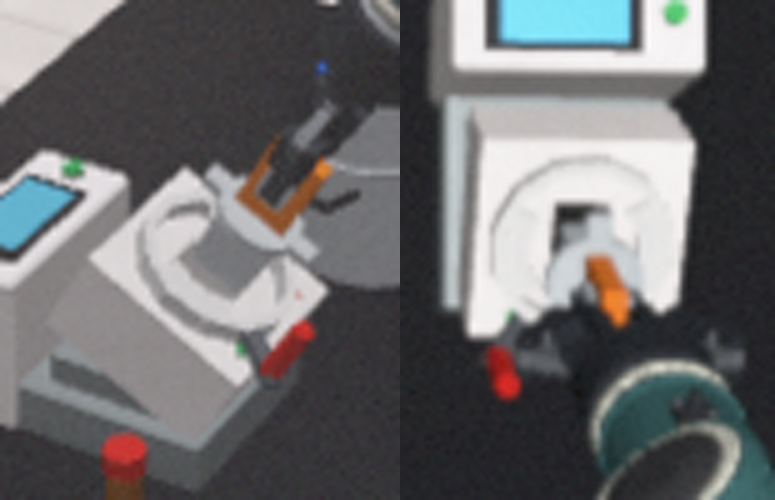

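>>> apply_moves(moves="1 0 4 0 0 0 1;1 0 8 0 0 0 1;1 0 12 0 0 0 1;1 0 16 0 0 0 1;1 0 20 0 0 0 1")

```text
time_s: 8.47
tcp_pos: [0.4858, -0.2589, 0.3439]
eef_rot: [0.97, 0.003, 0.241, -0.0]
wrist_force: [-0.6, 0.3, -2.2]
gripper_width: 0.0133
gripper_force: 70.5
```

```bash
python3 - <<'E'
from h import *
from plant import ctrl
o=ctrl.get_obs();print(port(o),"F",(RP.T@o["wrist_force"]).round(1),(RP.T@o["torque"]).round(2))
E
```

```text
(array([ 0.9,  2. , 92.4]), array([-0.001, -0.001, -0.   ])) F [-1.5  0.3 -1.6] [-0.01  0.4   0.03]
```

>>> apply_moves(moves="0 0 2 0 0 0 1;0 0 4 0 0 0 1;0 0 6 0 0 0 1;0 0 8 0 0 0 1;0 0 10 0 0 0 1")

```text
time_s: 8.88
tcp_pos: [0.4905, -0.259, 0.3349]
eef_rot: [0.97, 0.003, 0.241, -0.0]
wrist_force: [0.3, 0.2, -1.8]
gripper_width: 0.0132
gripper_force: 70.5
```

```bash
python3 - <<'E'
from h import *
from plant import ctrl
o=ctrl.get_obs();print(port(o),"F",(RP.T@o["wrist_force"]).round(1),(RP.T@o["torque"]).round(2))
E
```

```text
(array([ 0.8,  2. , 82.2]), array([-0.001, -0.001, -0.   ])) F [-0.6  0.2 -1.7] [ 0.03  0.43 -0.03]
```

>>> apply_moves(moves="0 1 2 0 0 0 1;0 1 5 0 0 0 1;0 1 8 0 0 0 1;0 1 10 0 0 0 1;0 1 12 0 0 0 1")

```text
time_s: 9.3
tcp_pos: [0.496, -0.26, 0.3241]
eef_rot: [0.97, 0.002, 0.241, -0.0]
wrist_force: [-0.8, -0.2, -2.9]
gripper_width: 0.0133
gripper_force: 70.5
```

```bash
python3 - <<'E'
from h import *
from plant import ctrl
o=ctrl.get_obs();print(port(o),"F",(RP.T@o["wrist_force"]).round(1),(RP.T@o["torque"]).round(2))
E
```

```text
(array([ 0.5,  1. , 70.1]), array([-0.001, -0.002, -0.   ])) F [-2.1 -0.1 -2.2] [ 0.04  0.44 -0.  ]
```

>>> apply_moves(moves="0 0 3 0 0 0 1;0 0 6 0 0 0 1;0 0 9 0 0 0 1;0 0 12 0 0 0 1;0 0 15 0 0 0 1", grip_force=90)

```text
time_s: 9.72
tcp_pos: [0.5031, -0.26, 0.3114]
eef_rot: [0.97, 0.003, 0.241, -0.0]
wrist_force: [-4.2, -0.3, 1.9]
gripper_width: 0.0129
gripper_force: 89.4
```

```bash
python3 - <<'E'
from h import *
from plant import ctrl
o=ctrl.get_obs();print(port(o),"F",(RP.T@o["wrist_force"]).round(1),(RP.T@o["torque"]).round(2))
E
```

```text
(array([ 0.9,  0.8, 55.5]), array([-0.001, -0.001, -0.   ])) F [-2.8 -0.3  3.7] [ 0.05  0.66 -0.03]
```

>>> apply_moves(moves="0 0 2 0 0 0 1;0 0 4 0 0 0 1;0 0 6 0 0 0 1;0 0 8 0 0 0 1;0 0 9 0 0 0 1")

```text
time_s: 10.13
tcp_pos: [0.5074, -0.26, 0.3031]
eef_rot: [0.97, 0.002, 0.241, -0.0]
wrist_force: [-2.9, 0.1, 2.3]
gripper_width: 0.0134
gripper_force: 89.6
```

```bash
python3 - <<'E'
from h import *
from plant import ctrl
o=ctrl.get_obs();print(port(o),"F",(RP.T@o["wrist_force"]).round(1),(RP.T@o["torque"]).round(2))
E
```

```text
(array([ 0.8,  0.8, 46.2]), array([-0.001, -0.001, -0.   ])) F [-1.5  0.1  3.4] [ 0.02  0.57 -0.  ]
```

Continue in 1 mm steps until the flange stops it.

>>> apply_moves(moves="0 0 0.5 0 0 0 1;0 0 1 0 0 0 1;0 0 1.5 0 0 0 1;0 0 2 0 0 0 1;0 0 2 0 0 0 1")

```text
time_s: 10.55
tcp_pos: [0.5078, -0.26, 0.3026]
eef_rot: [0.97, 0.003, 0.241, -0.0]
wrist_force: [-11.6, 1.4, 10.2]
gripper_width: 0.0128
gripper_force: 91.6
```

```bash
python3 - <<'E'
from h import *
from plant import ctrl
o=ctrl.get_obs();print(port(o),"F",(RP.T@o["wrist_force"]).round(1),(RP.T@o["torque"]).round(2))
E
```

```text
(array([ 0.8,  0.9, 45.5]), array([-0.001, -0.001, -0.001])) F [-5.5  1.5 14.4] [ 0.09  1.11 -0.06]
```

>>> apply_moves(moves="0 0 0.5 0 0 0 1;0 0 1 0 0 0 1;0 0 1 0 0 0 1;0 0 1 0 0 0 1;0 0 1 0 0 0 1")

```text
time_s: 10.97
tcp_pos: [0.5078, -0.26, 0.3026]
eef_rot: [0.97, 0.003, 0.241, -0.0]
wrist_force: [-19.6, 2.7, 17.8]
gripper_width: 0.0129
gripper_force: 93.0
```

```bash
python3 - <<'E'
from h import *
from plant import ctrl
o=ctrl.get_obs();print(port(o),"F",(RP.T@o["wrist_force"]).round(1),(RP.T@o["torque"]).round(2))
E
```

```text
(array([ 0.9,  0.9, 45.5]), array([-0.   , -0.001, -0.001])) F [-8.9  2.8 24.9] [ 0.23  1.63 -0.1 ]
```

>>> apply_moves(moves="0 0 -1 0 0 0 1;0 0 -2 0 0 0 1;0 0 -2 0 0 0 0.85;0 0 -2 0 0 0 0.65;0 0 -2 0 0 0 0.6")

```text
time_s: 11.38
tcp_pos: [0.508, -0.26, 0.3024]
eef_rot: [0.97, 0.002, 0.242, -0.0]
wrist_force: [-0.1, -0.8, -0.2]
gripper_width: 0.0338
gripper_force: 0.0
```

>>> apply_moves(moves="0 0 0 0 0 0 0.6;0 0 -15 0 0 0 0.6;0 0 -35 0 0 0 0.6;0 0 -55 0 0 0 0.6;0 0 -75 0 0 0 0.6")

```text
time_s: 11.8
tcp_pos: [0.4724, -0.2599, 0.369]
eef_rot: [0.971, 0.003, 0.241, -0.0]
wrist_force: [-0.3, -0.2, -0.3]
gripper_width: 0.0337
gripper_force: 0.0
```

```bash
python3 - <<'E'
from h import *
from plant import ctrl
o=ctrl.get_obs();print(port(o),"F",(RP.T@o["wrist_force"]).round(1),o["gripper_width"])
S=V(ctrl.read_camera("side"));T=V(ctrl.read_camera("top"))
a=cv2.resize(S.im[135:235,300:380],None,fx=5,fy=5,interpolation=cv2.INTER_CUBIC);b=cv2.resize(T.im[165:265,370:445],None,fx=5,fy=5,interpolation=cv2.INTER_CUBIC)
cv2.imwrite("pics/c7.png",np.hstack([a,b])[:,:,::-1])
r=S.mask((0,150,80),(6,255,255),(345,195,370,215));print(r.min(0),r.max(0))
E
```

```text
(array([  0.7,   1.2, 120.8]), array([-0.   , -0.002, -0.   ])) F [-0.4 -0.2 -0.1] 0.03370874182429958
[352 199] [362 209]
```

View pics/c7.png

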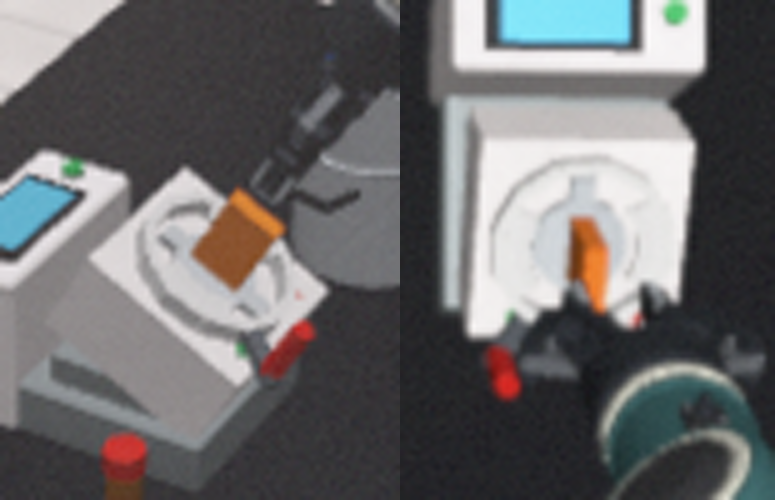

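>>> apply_moves(moves="-36 -24 0 0 0 0 0.63;-73 -48 0 0 0 0 0.63;-73 -48 0 0 0 0 0.63;-73 -48 15 0 0 0 0.63;-73 -48 30 0 0 0 0.63")

```text
time_s: 12.32
tcp_pos: [0.4212, -0.2117, 0.3067]
eef_rot: [0.97, 0.002, 0.241, -0.0]
wrist_force: [-0.7, -0.1, 0.2]
gripper_width: 0.0317
gripper_force: 0.0
```

```bash
python3 - <<'E'
from h import *
from plant import ctrl
o=ctrl.get_obs();print(port(o),"F",(RP.T@o["wrist_force"]).round(1),o["gripper_width"])
S=V(ctrl.read_camera("side"));T=V(ctrl.read_camera("top"))
a=cv2.resize(S.im[135:235,300:380],None,fx=5,fy=5,interpolation=cv2.INTER_CUBIC);b=cv2.resize(T.im[165:265,370:445],None,fx=5,fy=5,interpolation=cv2.INTER_CUBIC)
cv2.imwrite("pics/c8.png",np.hstack([a,b])[:,:,::-1])
E
```

```text
(array([-73.4,  49.6,  89.7]), array([-0.001, -0.001,  0.   ])) F [-0.5 -0.1  0.5] 0.03169972349176366
```

View pics/c8.png

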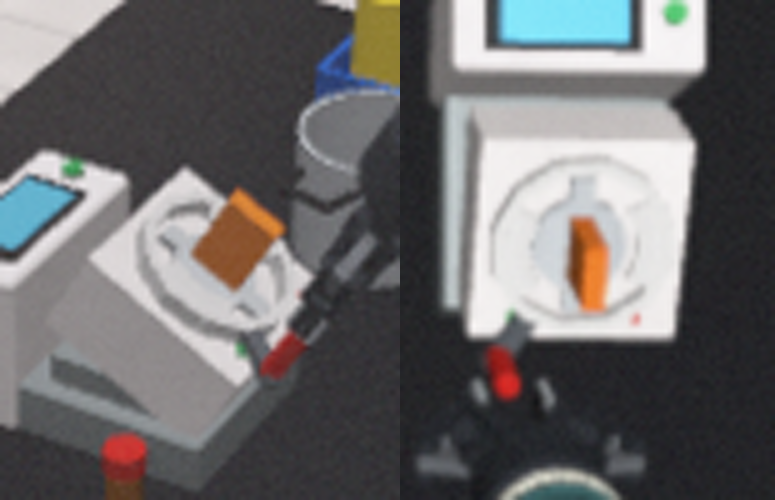

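>>> apply_moves(moves="0 0 12 0 0 0 0.63;0 0 24 0 0 0 0.63;0 0 36 0 0 0 0.63;0 0 42 0 0 0 0.63;0 0 42 0 0 0 0.63")

```text
time_s: 12.83
tcp_pos: [0.4415, -0.212, 0.2695]
eef_rot: [0.971, 0.003, 0.24, -0.001]
wrist_force: [-0.3, 0.5, -0.6]
gripper_width: 0.0317
gripper_force: 0.0
```

>>> apply_moves(moves="-5 8 0 0 0 0 0.63;-9 18 0 0 0 0 0.63;-12 28 0 0 0 0 0.63;-14 38 0 0 0 0 0.63;-15 49 0 0 0 0 0.63")

```text
time_s: 13.25
tcp_pos: [0.4272, -0.2602, 0.2626]
eef_rot: [0.971, 0.003, 0.239, -0.003]
wrist_force: [-1.5, 3.6, -1.2]
gripper_width: 0.0315
gripper_force: 1.8
```

>>> apply_moves(moves="1 11 0 0 0 0 0.63;3 21 0 0 0 0 0.63;6 31 0 0 0 0 0.63;10 41 0 0 0 0 0.63;15 49 0 0 0 0 0.63")

```text
time_s: 13.67
tcp_pos: [0.4425, -0.3115, 0.2713]
eef_rot: [0.97, 0.002, 0.241, -0.0]
wrist_force: [-1.3, 2.0, -0.8]
gripper_width: 0.0316
gripper_force: 1.4
```

>>> apply_moves(moves="2 3 0 0 0 0 0.63;4 6 0 0 0 0 0.63;6 8 0 0 0 0 0.63;7 10 0 0 0 0 0.63;7 10 0 0 0 0 0.63")

```text
time_s: 14.08
tcp_pos: [0.4487, -0.3205, 0.2746]
eef_rot: [0.97, 0.003, 0.242, 0.0]
wrist_force: [0.8, 1.9, 0.0]
gripper_width: 0.032
gripper_force: 0.6
```

```bash
python3 - <<'E'
from h import *
from plant import ctrl
o=ctrl.get_obs();print(port(o),"F",(RP.T@o["wrist_force"]).round(1),o["gripper_width"])
E
```

```text
(array([-64.6, -59.4,  48.7]), array([-0.001, -0.   , -0.   ])) F [ 0.7  1.9 -0.3] 0.03201955937000499
```

>>> apply_moves(moves="1 1 0 0 0 0 0.63;2 2 0 0 0 0 0.63;2 3 0 0 0 0 0.63;2 3 0 0 0 0 0.63;2 3 0 0 0 0 0.63")

```text
time_s: 14.5
tcp_pos: [0.4498, -0.322, 0.2748]
eef_rot: [0.971, 0.003, 0.241, -0.002]
wrist_force: [-2.1, 5.8, 2.2]
gripper_width: 0.0319
gripper_force: 3.2
```

>>> apply_moves(moves="0 -6 0 0 0 0 0.63;0 -9 0 0 0 0 0.63;0 -9 -20 0 0 0 0.63;0 -9 -60 0 0 0 0.63;0 -9 -100 0 0 0 0.63")

```text
time_s: 14.92
tcp_pos: [0.4025, -0.3138, 0.3629]
eef_rot: [0.971, 0.003, 0.24, -0.001]
wrist_force: [0.3, -0.8, 0.8]
gripper_width: 0.0315
gripper_force: 0.0
```

```bash
python3 - <<'E'
from h import *
from plant import ctrl
o=ctrl.get_obs();print(port(o),"F",(RP.T@o["wrist_force"]).round(1),o["gripper_width"])
S=V(ctrl.read_camera("side"));T=V(ctrl.read_camera("top"))
a=cv2.resize(S.im[135:235,300:380],None,fx=5,fy=5,interpolation=cv2.INTER_CUBIC);b=cv2.resize(T.im[165:265,370:445],None,fx=5,fy=5,interpolation=cv2.INTER_CUBIC)
cv2.imwrite("pics/c9.png",np.hstack([a,b])[:,:,::-1])
E
```

```text
(array([-64.4, -52.1, 148.3]), array([ 0.001, -0.004,  0.   ])) F [ 0.7 -0.8  0.6] 0.031524419472375394
```

View pics/c9.png

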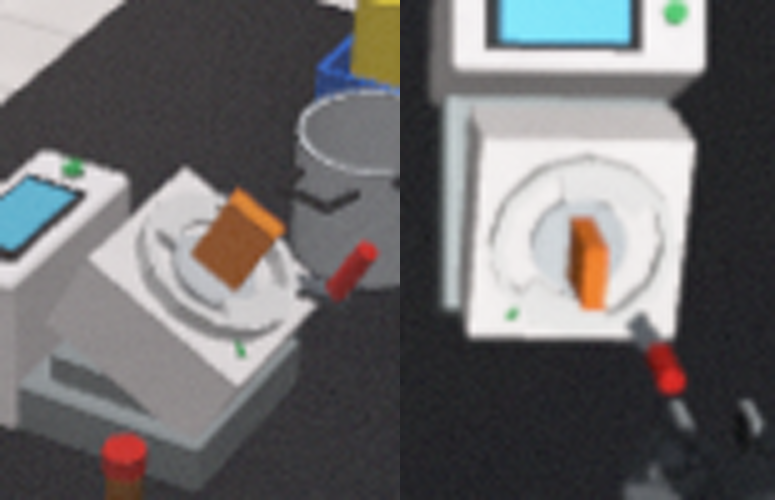

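The picture shows the lever over the red mark (post top at about (672,380) in the crop) and the ring lips over the ears. The push had also met the stop at about 6 N, and the gripper is now clear.

```bash
python3 -c "
from plant import ctrl
print(ctrl.close_job())"
```

```text
the job is handed in; nothing more can be done
None
```

The orange cartridge is home in the port with its flange flush, the lock ring is swung to its stop at the red mark, and the job was handed in at about 15 s; the hand-in returned no verdict.

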